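# Stand the burnisher up and put it back on the tool stand

### The job

The turned wooden burnisher lies on the bench. Tip it upright on its foot, keeping the foot end on the bench all the while it is being raised, and let go so that it stands free on the bench. Then take it again and set it down gently, upright, centred on the cork disc in the empty bay of the tool stand, leaving the glue bottle and the metal can on the stand where they are.

Things in the scene. Friction and masses are not known exactly. Their poses are not given: they have to be found in the camera images.
- burnisher_mid (a point): centre of the burnisher, a dark brown turned wooden tool 198 mm long: thick body (60 mm across) for 99 mm from its flat foot, then a neck (26 mm across), then from 153 mm a round knob (54 mm across, widest 175 mm from the foot). The point is on its axis, 99 mm from the foot; z runs from foot to head. It starts lying, head to the robot's left, axis 29 mm above the bench; it can roll
- burnisher_foot (a point): centre of the burnisher's flat foot face (about 43 mm across), on its long axis, 99 mm from the centre; same axes. The burnisher weighs about 0.2 to 0.35 kg
- disc_top (a point): centre of the top face of the cork disc, 68 mm across and 3 mm thick, fixed in the one empty bay of the tool stand; its top is 33 mm above the bench. Its x axis runs across the stand (110 mm, away from the robot) and its y axis along the row of bays
- tool_stand: low wooden stand fixed to the bench, 110 mm deep (x axis) and 300 mm long (y axis), top 30 mm above the bench; origin under its centre, on the bench. Three bays, centred 95 mm apart along y at -95, 0 and +95 mm and 87 mm wide, are parted by strips that rise 7 mm above its top; one holds the glue bottle, one the can and one the cork disc
- glue_mid (a point): yellow glue bottle with a red nozzle, 38 mm across, 123 mm tall, standing in a bay of the stand; the point is on its axis 60 mm above its underside, z up
- can_mid (a point): plain round grey metal can with a white lid, 60 mm across, 85 mm tall, standing in another bay; the point is on its axis 43 mm above its underside, z up

How it is judged (in metres and radians):
On the way, in this order (a step that is already met when the one before it is completed fails the run):
1. the burnisher is half raised with its foot end still on the bench (angle between burnisher_mid's own z axis and vertical between 0.35 and 1.15 rad and height (world z) of burnisher_foot below 0.05 m), for 0.05 s.
2. the burnisher stands upright on its foot on the bench, let go and at rest (angle between burnisher_mid's own z axis and vertical below 0.06 rad and height (world z) of burnisher_foot below 0.006 m and contact force between the fingers and burnisher below 0.05 N and linear speed of burnisher below 0.03 m/s), for 0.3 s.
At the end, for the whole second after the job is handed in: the burnisher stands upright (within 0.06 rad) and at rest with its foot on the cork disc, centred to within 15 mm, and neither the glue bottle nor the can has been moved by 20 mm or more (horizontal distance between burnisher_foot and disc_top below 0.015 m and angle between burnisher_mid's own z axis and vertical below 0.06 rad and z of burnisher_foot in the frame of disc_top between -0.005 and 0.005 m and linear speed of burnisher below 0.02 m/s and distance of each of glue_mid, can_mid from where it was at the start of the episode below 0.02 m); the robot touches nothing.
It fails at once if the foot end leaves the bench by more than 25 mm while the burnisher is still leaning (more than 0.35 rad from upright) (height (world z) of burnisher_foot above 0.055 m and angle between burnisher_mid's own z axis and vertical above 0.35 rad).
It fails at once if the burnisher is dropped: it moves faster than 0.45 m/s with nothing touching it (linear speed of burnisher above 0.45 m/s and contact force between burnisher and anything else below 0.05 N).
It fails at once if the glue bottle or the can is knocked over or moved by more than 30 mm (distance of any of glue_mid, can_mid from where it was at the start of the episode above 0.03 m or angle between any of glue_mid, can_mid's own z axis and vertical above 0.4 rad).
It also fails if it takes over 64 s, if anything falls off the work surface, if the arm or the gripper's body presses on something with over 40 N, if the wrist force passes 120 N, or if a joint passes its speed limit or range.

### The arm

A 6-joint arm with a two-finger parallel gripper is mounted at the origin on a cart in front of the work surface, level with it; the furniture and walls round the work are solid. World frame = base frame: x ahead of the robot, y to its left, z up, the work surface at z = 0. Lengths are in m, angles in degrees, forces in N, time in s.
With the tool pointing down it reaches from about 0.325 to 0.85 m from the base axis. Payload 15.5 kg.
Tool frame: the origin (TCP) lies midway between the tips of the shut fingers; the grasp point (between the pads) lies 19 mm behind it; y points along the fingers, x is the direction in which the jaws open and shut, and the axes are right-handed (so a half turn about y gives the same grasp; the last joint's range is limited). The gripper opens to 91 mm and grips with 3 to 60 N. Pads are 32 mm wide; open, the fingers measure 118 mm over their backs; the gripper's body (76 mm by 178 mm) begins 60 mm behind the grasp point.
Start: joints at [64.372, 28.281, 77.091, -0, 74.628, -5.472], TCP at [0.215, 0.587, 0.214] pointing down, gripper open.
Joint ranges: [-166.48, 166.48], [-47.26, 123.95], [12.59, 153.08], [-70.14, 250.14], [6.76, 159.57], [-176.63, 176.63]. Speed limits (degrees/s): [108.29, 108.29, 147.25, 172.46, 172.46, 172.46].

### API

Orientations are given as a 3x3 rotation matrix whose columns are the frame's x, y, z axes.
In Python, from bench import ctrl gives the robot as it stands. The module is installed in compiled form; this text tells all that it offers. Calls block until the motion is done:
- ctrl.goto(position, orientation): joint-space move of the TCP to a pose.
- ctrl.move_l(position, vel=0.15, ori=None, contact_N=None): straight line of the TCP; ori=None keeps the orientation; vel is the mean speed in m/s. With contact_N (N) it stops when the force on the tool has changed by that much, and returns True; else False.
- ctrl.movej(angles): joint-space move.
- ctrl.command_gripper(opening): opening from 0.0 (shut) to 1.0 (fully open); the grip force is fixed at half the most; returns when the fingers have stopped.
- ctrl.sleep(seconds).
- ctrl.ik(position, orientation): joint angles nearest the present ones, or None.
- ctrl.read_camera(name): name is "side" or "top" or "wrist"; returns the picture (480x640x3 uint8, blue, green, red); there is no depth.
- ctrl.camera_params(name): a dict with "fx", "fy", "cx", "cy" (pixels), "pose" (4x4, takes a point from camera to world coordinates); the wrist camera has in their place "T_tool_cam" (4x4, takes a point from camera to tool coordinates, whose origin is the TCP and whose axes are the tool frame's). Camera axes: x right, y up, looking along -z (the intrinsics and any distortion apply to the point x, -y, -z); pixel columns grow to the right and rows downward; lengths in m; the calibration is good to about 2 mm. The wrist camera is an equidistant fisheye: a pixel r from the principal point sees the ray r / f radians off the axis. A picture is of the moment at which its call begins: read the wrist's pose just before it. camera_params takes no time and is no camera call.
A pose or a line that the arm cannot do raises ctrl.MotionError and nothing moves.
- ctrl.sign_off(): hands the job in, once; it reports no verdict.
Readings, each from a call of its own:
- ctrl.current_t(): time.
- ctrl.current_q(): joint angles.
- ctrl.current_dq(): joint speeds.
- ctrl.current_effort(): joint torques, N m.
- ctrl.current_tool_pos(): TCP position.
- ctrl.current_eef_rot(): TCP orientation.
- ctrl.current_contact_force(): force on the tool from outside, world axes, zero at the start.
- ctrl.current_wrist_torque(): the same for the moment, N m.
- ctrl.current_grip_width(): opening from 0.0 (shut) to 1.0 (fully open).
Only numpy, scipy, OpenCV 4.12 (cv2) and the standard library are available. Lean on these libraries where they do the work, as an engineer would, in place of code of your own. Each camera call takes 0.05 s, during which the arm holds its last target.

## Working session

There is one attempt and no reset: what is moved stays moved. The work goes in short steps, each a Python script; the robot and the scene stay as the last script left them, time stands still between calls to the robot, and variables do not carry over. Pictures are saved under pics/ and viewed, and the job is handed in when it is done.

```bash
mkdir -p pics; python3 - <<'E'
from bench import ctrl
import cv2,numpy as np
np.set_printoptions(precision=4,suppress=True)
for n in ["side","top","wrist"]:
    cv2.imwrite(f"pics/{n}0.png",ctrl.read_camera(n)); print(n,ctrl.camera_params(n))
print(ctrl.current_t(),ctrl.current_tool_pos(),ctrl.current_eef_rot(),ctrl.current_grip_width())
E
```

```text
side {'fx': 558.1075908479168, 'fy': 558.1075908479168, 'cx': 326.0578373201358, 'cy': 238.4828765983865, 'pose': array([[ 0.9975, -0.0131,  0.0687,  0.5867],
       [ 0.0691,  0.3374, -0.9388, -1.0429],
       [-0.0109,  0.9413,  0.3375,  0.4569],
       [ 0.    ,  0.    ,  0.    ,  1.    ]])}
top {'fx': 567.4646017356044, 'fy': 567.4646017356044, 'cx': 323.8303478181342, 'cy': 240.0338219818355, 'pose': array([[ 0.0191,  0.9805, -0.1956,  0.3167],
       [-0.9998,  0.0181, -0.0067, -0.0169],
       [-0.003 ,  0.1957,  0.9807,  1.1026],
       [ 0.    ,  0.    ,  0.    ,  1.    ]])}
wrist {'fx': 371.64829954431775, 'fy': 371.64829954431775, 'cx': 319.01073352190116, 'cy': 239.5007188192177, 'T_tool_cam': array([[ 1.    ,  0.0002, -0.0011, -0.0002],
       [-0.0011,  0.2978, -0.9546, -0.171 ],
       [ 0.0001,  0.9546,  0.2978,  0.0849],
       [ 0.    ,  0.    ,  0.    ,  1.    ]])}
0.15 [0.2152 0.5865 0.2135] [[ 0.3446 -0.0004 -0.9387]
 [ 0.9387 -0.0009  0.3446]
 [-0.001  -1.      0.0001]] 1.0025096082721976
```

View pics/side0.png

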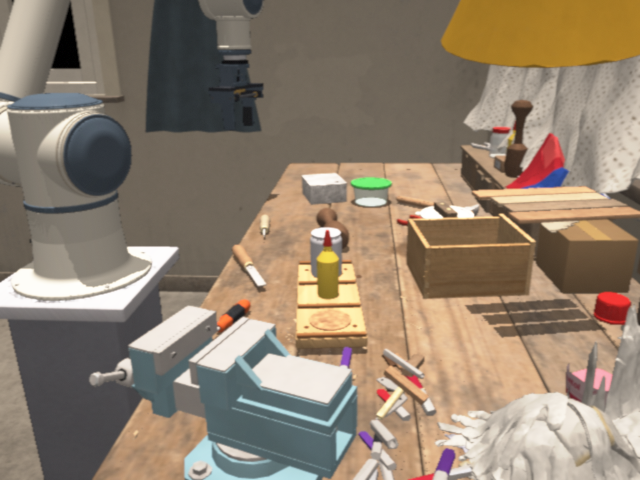

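View pics/top0.png

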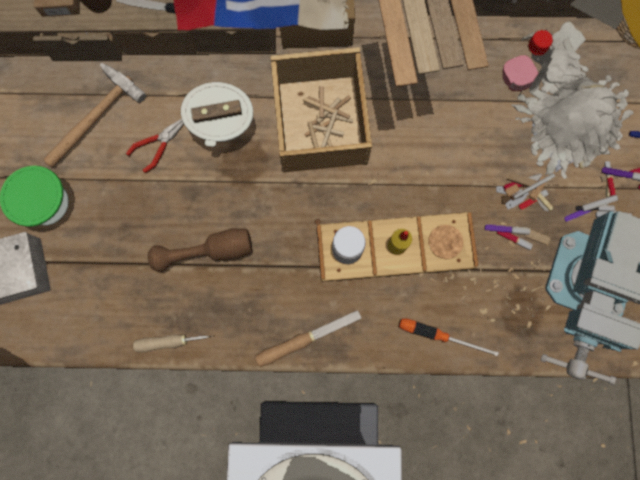

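View pics/wrist0.png

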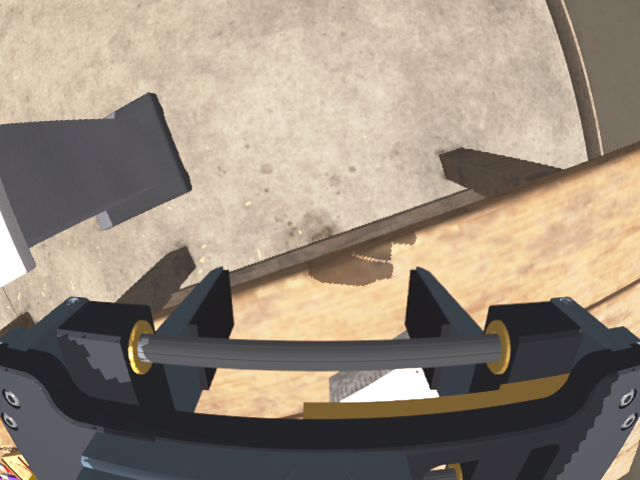

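The top view shows the burnisher with its foot at about (250,243) and its knob at about (157,259). The can is at (348,245), the glue at (401,240) and the cork disc at (446,241). The side view shows the burnisher behind the can, at about (330,228). Next I'll turn these pixels into positions.

```bash
cat > h.py <<'E'
import numpy as np,cv2
from bench import ctrl
np.set_printoptions(precision=4,suppress=True)
def ray(name,uv,tool=None):
    p=ctrl.camera_params(name); u,v=uv
    x=(u-p['cx'])/p['fx']; y=(v-p['cy'])/p['fy']
    if name=='wrist':
        r=np.hypot(x,y); s=np.sin(r)/r if r>1e-9 else 1
        d=np.array([x*s,-y*s,-np.cos(r)])
        T=np.eye(4); T[:3,:3]=tool[1]; T[:3,3]=tool[0]; M=T@p['T_tool_cam']
    else:
        d=np.array([x,-y,-1.]); M=p['pose']
    d=M[:3,:3]@d; return M[:3,3],d/np.linalg.norm(d)
def onz(name,uv,z,tool=None):
    o,d=ray(name,uv,tool); return o+d*(z-o[2])/d[2]
def tri(r1,r2):
    (a,d),(b,e)=r1,r2
    s=np.linalg.lstsq(np.c_[d,-e],b-a,rcond=None)[0]
    p,q=a+s[0]*d,b+s[1]*e; return (p+q)/2,np.linalg.norm(p-q)
def proj(name,P,tool=None):
    p=ctrl.camera_params(name)
    if name=='wrist':
        T=np.eye(4);T[:3,:3]=tool[1];T[:3,3]=tool[0];M=T@p['T_tool_cam']
    else: M=p['pose']
    c=np.linalg.inv(M)@np.r_[P,1]; x,y,z=c[0],-c[1],-c[2]
    if name=='wrist':
        rr=np.hypot(x,y); th=np.arctan2(rr,z); return p['cx']+p['fx']*th*x/rr,p['cy']+p['fy']*th*y/rr
    return p['cx']+p['fx']*x/z,p['cy']+p['fy']*y/z
def biggest(m,roi):
    mm=np.zeros_like(m); x0,y0,x1,y1=roi; mm[y0:y1,x0:x1]=m[y0:y1,x0:x1]
    mm=cv2.morphologyEx(mm,cv2.MORPH_OPEN,np.ones((3,3),np.uint8))
    cs=cv2.findContours(mm,cv2.RETR_EXTERNAL,cv2.CHAIN_APPROX_NONE)[0]
    c=max(cs,key=cv2.contourArea); return c[:,0,:],mm
E
python3 - <<'E'
from h import *
im=cv2.imread('pics/top0.png'); si=cv2.imread('pics/side0.png')
hsv=cv2.cvtColor(im,cv2.COLOR_BGR2HSV)
for p in [(230,243),(185,255),(157,259),(200,230),(200,275),(120,262)]: print(p,im[p[1],p[0]],hsv[p[1],p[0]])
vis=[cv2.resize(im[200:300,130:490],None,fx=2.2,fy=2.2,interpolation=cv2.INTER_CUBIC),
 cv2.resize(si[190:360,250:400],None,fx=3,fy=3,interpolation=cv2.INTER_CUBIC)]
cv2.imwrite('pics/topz.png',vis[0]);cv2.imwrite('pics/sidez.png',vis[1])
E
```

```text
(230, 243) [ 61  82 111] [ 13 115 111]
(185, 255) [48 68 94] [ 13 125  94]
(157, 259) [ 60  83 113] [ 13 120 113]
(200, 230) [ 84 109 132] [ 16  93 132]
(200, 275) [ 68  95 119] [ 16 109 119]
(120, 262) [52 70 84] [17 97 84]
```

View pics/topz.png

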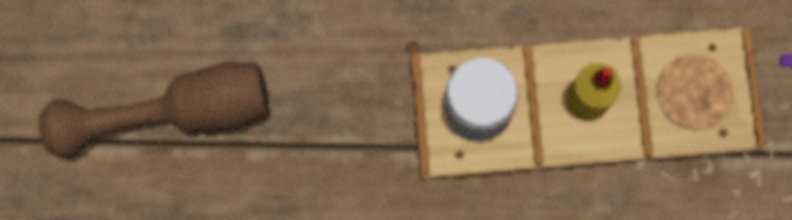

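View pics/sidez.png

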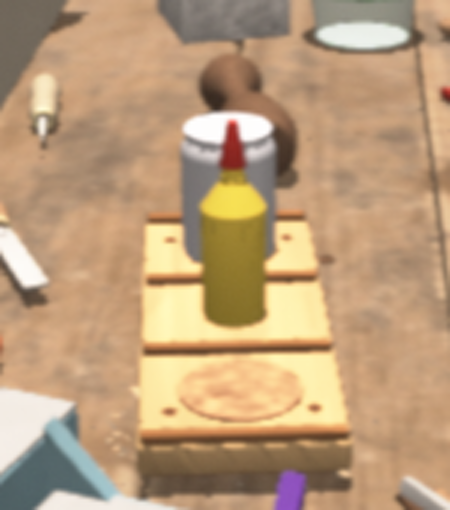

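```bash
python3 - <<'E'
from h import *
im=cv2.imread('pics/top0.png'); hsv=cv2.cvtColor(cv2.GaussianBlur(im,(3,3),0),cv2.COLOR_BGR2HSV)
m=cv2.inRange(hsv,(8,100,50),(14,255,125))
c,mm=biggest(m,(140,215,265,285))
# stand: bright wood + disc
ms=cv2.inRange(hsv,(12,60,150),(30,200,255)); cs,mms=biggest(ms,(310,200,485,290))
md=cv2.inRange(hsv,(5,60,120),(17,130,215)); cd,mmd=biggest(md,(424,218,468,264))
print('areas',cv2.contourArea(c),cv2.contourArea(cs),cv2.contourArea(cd), hsv[241,446],hsv[265,430])
o=im.copy(); cv2.drawContours(o,[c[:,None],cs[:,None],cd[:,None]],-1,(0,255,0),1)
cv2.imwrite('pics/mask0.png',cv2.resize(o[200:300,130:490],None,fx=2.2,fy=2.2,interpolation=cv2.INTER_NEAREST))
P=np.array([onz('top',p,0.029)[:2] for p in np.argwhere(mm>0)[:,::-1]])
C=np.array([onz('top',p,0.029)[:2] for p in c])
mu=P.mean(0); w,V=np.linalg.eigh(np.cov(P.T)); a=V[:,1]; a=a*np.sign(a[1]); n=np.array([-a[1],a[0]])
s=(C-mu)@a; print('len',s.min(),s.max(),np.ptp(s)); 
s0=s.min()
for q in range(5,200,15):
    k=abs((P-mu)@a-s0-q/1000)<.004; t=((P-mu)@n)[k]; print(q,t.min(),t.max(),(t.min()+t.max())/2)
print('dir',a,'foot',mu+a*s0,'knob',mu+a*(s0+.175))
(e)=cv2.fitEllipse(cd); print('disc',e,onz('top',e[0],.033))
r=cv2.boxPoints(cv2.minAreaRect(cs)); 
for p in r: print(p,onz('top',p,.033))
E
```

```text
areas 2010.0 7778.5 996.0 [ 14 116 176] [ 18 105 197]
len -0.08989508071341767 0.10954071594309396 0.19943579665651162
5 -0.02358344507792725 0.02639402710727452 0.001405291014673635
20 -0.028628527344714178 0.02793967362804568 -0.00034442685833424927
35 -0.029373999971909506 0.030635965949759054 0.0006309829889247741
50 -0.02854861064161354 0.02872749122849406 8.944029344026133e-05
65 -0.02772431401516366 0.025673716781624587 -0.0010252986167695356
80 -0.025359985491051434 0.02261967782118471 -0.0013701538349333627
95 -0.01168823657669592 0.01149280670454812 -9.771493607389943e-05
110 -0.010494975604658738 0.010359457162896926 -6.775922088090615e-05
125 -0.009686778431557635 0.011151124516268708 0.0007321730423555366
140 -0.010816523620152568 0.012323515390338522 0.0007534958850929771
155 -0.011945574365611797 0.01772487469564377 0.0028896501650159867
170 -0.024721395149347267 0.026540198857687332 0.0009094018541700322
185 -0.02702557524899883 0.025019134870044 -0.0010032201894774155
dir [-0.2171  0.9761] foot [0.5285 0.1326] knob [0.4905 0.3034]
disc ((445.7984619140625, 241.4365692138672), (35.04203796386719, 36.327030181884766), 128.82498168945312) [ 0.5317 -0.2438  0.033 ]
[318.3063 224.1171] [0.5613 0.0016 0.033 ]
[468.3841 210.9102] [ 0.5929 -0.289   0.033 ]
[473.2973 266.7419] [ 0.4835 -0.295   0.033 ]
[323.2195 279.9487] [ 0.4529 -0.0099  0.033 ]
```

View pics/mask0.png

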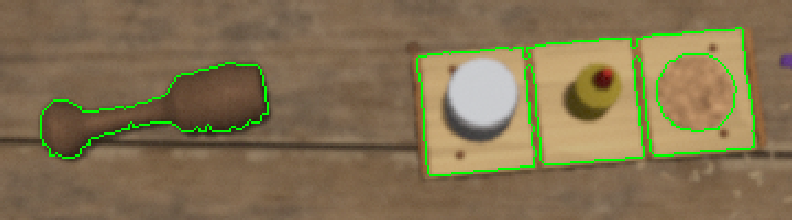

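The masks fit: length 199 mm, body 60 mm, knob 52 mm. Next I'll check heights with the side view.

```bash
python3 - <<'E'
from h import *
si=cv2.imread('pics/side0.png'); hsv=cv2.cvtColor(si,cv2.COLOR_BGR2HSV)
m=cv2.inRange(hsv,(3,60,30),(16,255,120)); c,mm=biggest(m,(312,203,340,228))
k=c[c[:,1]<222]; (ku,kv),kr=cv2.minEnclosingCircle(k)
md=cv2.inRange(hsv,(5,60,120),(16,140,225)); cd,_=biggest(md,(306,305,354,333)); e=cv2.fitEllipse(cd)
print('knob side',ku,kv,kr,'disc side',e)
kt=proj('top',np.array([.4905,.3034,.029]))
print('knob',kt,*tri(ray('top',kt),ray('side',(ku,kv))))
print('disc',*tri(ray('top',(445.8,241.44)),ray('side',e[0])))
print('pred side knob',proj('side',np.array([.4905,.3034,.029])),'disc',proj('side',np.array([.5317,-.2438,.033])))
o=si.copy();cv2.drawContours(o,[c[:,None],cd[:,None]],-1,(0,255,0),1)
cv2.imwrite('pics/mask1.png',cv2.resize(o[190:360,250:400],None,fx=3,fy=3,interpolation=cv2.INTER_NEAREST))
# IK feasibility
a=np.array([-.2171,.9761,0]);a/=np.linalg.norm(a); up=np.array([0,0,1.]); n=np.cross(a,up)
foot=np.array([.5285,.1326,.029])
for sg in (1,-1):
  for t in (0,20,35,45):
    out=[]
    for th in (0,45,90):
        b=a*np.cos(np.radians(th))+up*np.sin(np.radians(th))
        ang=np.radians(th-t) ; y=-up*np.cos(ang)+a*np.sin(ang)   # t: lean back to head side at start
        x=sg*n; R=np.c_[x,y,np.cross(x,y)]
        f=foot*[1,1,0]+up*.029*np.cos(np.radians(th)); g=f+b*.175; q=ctrl.ik(g+y*.019,R); q2=ctrl.ik(g-y*.08,R)
        out.append((None if q is None else np.round(q),q2 is not None))
    print(sg,t,out)
E
```

```text
Traceback (most recent call last):
  File "h.py", line 33, in biggest
    c=max(cs,key=cv2.contourArea); return c[:,0,:],mm
ValueError: max() iterable argument is empty
```

```bash
cat > t.py <<'E'
from h import *
si=cv2.imread('pics/side0.png'); hsv=cv2.cvtColor(si,cv2.COLOR_BGR2HSV)
for p in [(327,217),(330,319),(312,339),(318,209),(342,225),(345,200),(310,217)]: print(p,hsv[p[1],p[0]])
m=cv2.inRange(hsv,(0,40,20),(16,255,120)); c,mm=biggest(m,(312,203,345,228))
k=c[c[:,1]<222]; (ku,kv),kr=cv2.minEnclosingCircle(k)
md=cv2.inRange(hsv,(5,60,120),(16,160,245)); cd,_=biggest(md,(306,305,354,333)); e=cv2.fitEllipse(cd)
print('knob side',ku,kv,kr,'disc side',e)
kt=proj('top',np.array([.4905,.3034,.029]))
print('knob',kt,*tri(ray('top',kt),ray('side',(ku,kv))))
print('disc',*tri(ray('top',(445.8,241.44)),ray('side',e[0])))
print('pred side knob',proj('side',np.array([.4905,.3034,.029])),'disc',proj('side',np.array([.5317,-.2438,.033])))
o=si.copy();cv2.drawContours(o,[c[:,None],cd[:,None]],-1,(0,255,0),1)
cv2.imwrite('pics/mask1.png',cv2.resize(o[190:360,250:400],None,fx=3,fy=3,interpolation=cv2.INTER_NEAREST))
a=np.array([-.2171,.9761,0]);a/=np.linalg.norm(a); up=np.array([0,0,1.]); n=np.cross(a,up)
foot=np.array([.5285,.1326,.029])
for sg in (1,-1):
  for t in (0,20,35,45):
    out=[]
    for th in (0,45,90):
        b=a*np.cos(np.radians(th))+up*np.sin(np.radians(th))
        ang=np.radians(th-t) ; y=-up*np.cos(ang)+a*np.sin(ang)
        x=sg*n; R=np.c_[x,y,np.cross(x,y)]
        f=foot*[1,1,0]+up*.029*np.cos(np.radians(th)); g=f+b*.175; q=ctrl.ik(g+y*.019,R); q2=ctrl.ik(g-y*.08,R)
        out.append((None if q is None else list(np.round(q)),q2 is not None))
    print(sg,t,out)
E
python3 t.py
```

```text
(327, 217) [ 11 116 163]
(330, 319) [ 16 111 249]
(312, 339) [ 16 117 168]
(318, 209) [ 15  91 196]
(342, 225) [ 13 112 160]
(345, 200) [ 12  42 122]
(310, 217) [ 14  95 201]
knob side 321.0 218.5 4.717090606689453 disc side ((324.6365966796875, 320.34075927734375), (4.406103134155273, 13.271272659301758), 100.42194366455078)
knob (np.float64(160.36212916211898), np.float64(257.7078443379117)) [0.4831 0.3019 0.0289] 0.014720242987684548
disc [ 0.5282 -0.2447  0.031 ] 0.007689381694940457
pred side knob (np.float64(326.76545298791024), np.float64(217.6648485329993)) disc (np.float64(329.1784243571651), np.float64(318.5115477348187))
1 0 [([np.float64(26.0), np.float64(40.0), np.float64(95.0), np.float64(-0.0), np.float64(46.0), np.float64(13.0)], True), ([np.float64(-4.0), np.float64(37.0), np.float64(98.0), np.float64(47.0), np.float64(69.0), np.float64(-43.0)], True), ([np.float64(-23.0), np.float64(59.0), np.float64(87.0), np.float64(59.0), np.float64(109.0), np.float64(-62.0)], True)]
1 20 [([np.float64(36.0), np.float64(44.0), np.float64(88.0), np.float64(-22.0), np.float64(58.0)
[... 1758 characters left out ...]
64(49.0), np.float64(82.0), np.float64(-32.0), np.float64(71.0), np.float64(-133.0)], True), ([np.float64(15.0), np.float64(29.0), np.float64(94.0), np.float64(12.0), np.float64(58.0), np.float64(176.0)], False), ([np.float64(-19.0), np.float64(41.0), np.float64(91.0), np.float64(45.0), np.float64(86.0), np.float64(130.0)], True)]
-1 45 [([np.float64(46.0), np.float64(54.0), np.float64(78.0), np.float64(-37.0), np.float64(79.0), np.float64(-129.0)], True), ([np.float64(21.0), np.float64(29.0), np.float64(92.0), np.float64(-0.0), np.float64(59.0), np.float64(-172.0)], True), ([np.float64(-15.0), np.float64(36.0), np.float64(91.0), np.float64(39.0), np.float64(80.0), np.float64(135.0)], True)]
```

```bash
cat >> h.py <<'E'
A=np.array([-.2171,.9761,0]);A/=np.linalg.norm(A); UP=np.array([0,0,1.]); N=np.cross(A,UP)
def Rt(deg):  # tool lean: 0 = down, + = tool points toward +A, - = leaned back to head side
    g=np.radians(deg); y=-UP*np.cos(g)+A*np.sin(g); return np.c_[N,y,np.cross(N,y)]
E
python3 - <<'E'
from h import *
si=cv2.imread('pics/side0.png'); hsv=cv2.cvtColor(cv2.GaussianBlur(si,(3,3),0),cv2.COLOR_BGR2HSV)
m=cv2.inRange(hsv,(0,90,20),(14,255,180)); c,mm=biggest(m,(312,203,352,235))
k=c[(c[:,1]<224)&(c[:,0]<338)]; (ku,kv),kr=cv2.minEnclosingCircle(k)
md=255-cv2.inRange(hsv,(17,0,0),(60,255,255)); cd,_=biggest(md,(306,308,354,331)); e=cv2.fitEllipse(cd)
print('knob side',ku,kv,kr,'disc side',e)
print('knob',*tri(ray('top',proj('top',np.array([.4905,.3034,.029]))),ray('side',(ku,kv))))
print('disc',*tri(ray('top',(445.8,241.44)),ray('side',e[0])))
o=si.copy();cv2.drawContours(o,[c[:,None],cd[:,None]],-1,(0,255,0),1)
cv2.imwrite('pics/mask1.png',cv2.resize(o[190:360,250:400],None,fx=3,fy=3,interpolation=cv2.INTER_NEAREST))
R=Rt(-35); g=np.array([.4905,.3034,.028])
ctrl.goto(g-R[:,1]*.13,R)
t=(ctrl.current_tool_pos(),ctrl.current_eef_rot()); w=ctrl.read_camera('wrist'); cv2.imwrite('pics/w1.png',w)
print(ctrl.current_t(),t, 'pred knob',proj('wrist',g,t),'foot',proj('wrist',g-A*.175,t))
E
```

```text
knob side 325.72222900390625 216.38888549804688 12.101771354675293 disc side ((324.98529052734375, 321.9221496582031), (16.190410614013672, 23.545398712158203), 95.7157211303711)
knob [0.4889 0.302  0.033 ] 0.0018769651869934303
disc [ 0.5287 -0.2453  0.0284] 0.007632215186073872
1.4667 (array([0.4739, 0.3769, 0.1348]), array([[ 0.9758,  0.1249, -0.1793],
       [ 0.2185, -0.5588,  0.8   ],
       [-0.0003, -0.8198, -0.5726]])) pred knob (np.float64(319.24124330501945), np.float64(229.83299470232927)) foot (np.float64(318.95590092952517), np.float64(319.7642051114605))
```

View pics/mask1.png

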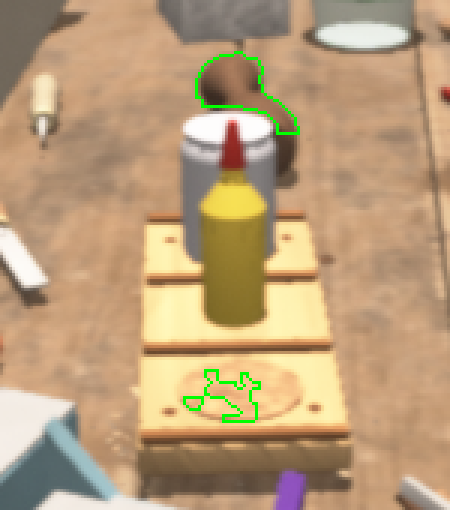

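View pics/w1.png

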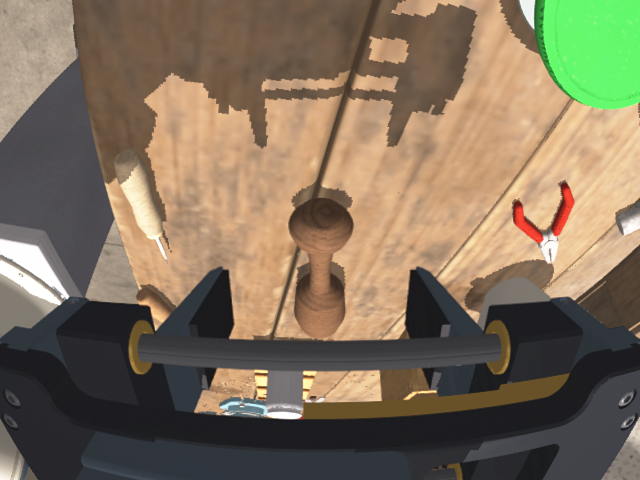

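The wrist view shows the knob at about (321,227), against a predicted (319,230), with the foot end lower at about (320,325). The top–side triangulation gives the knob height as 33 ± 4 mm. Next I'll cross-check top–wrist, then grasp.

```bash
python3 - <<'E'
from h import *
t=(ctrl.current_tool_pos(),ctrl.current_eef_rot())
print('tri',*tri(ray('top',proj('top',np.array([.4905,.3034,.029]))),ray('wrist',(321,227),t)))
R=Rt(-35); g=np.array([.4905,.3030,.029])
hit=ctrl.move_l(g+R[:,1]*.013,vel=.08,ori=R,contact_N=4)
print(hit,ctrl.current_tool_pos(),g+R[:,1]*.013,ctrl.current_contact_force())
if not hit:
    ctrl.command_gripper(0.0)
    print('w',ctrl.current_grip_width()*91,ctrl.current_contact_force(),ctrl.current_t())
    cv2.imwrite('pics/w2.png',ctrl.read_camera('wrist'));cv2.imwrite('pics/t2.png',ctrl.read_camera('top')[180:320,100:300].repeat(3,0).repeat(3,1))
E
```

```text
tri [0.4914 0.3045 0.0256] 0.0007666613986646593
False [0.4922 0.296  0.0186] [0.4921 0.2957 0.0184] [ 0.3165  0.7463 -0.3477]
w 50.811690290921774 [ 0.1937  0.1918 -0.8535] 4.1083
```

View pics/w2.png

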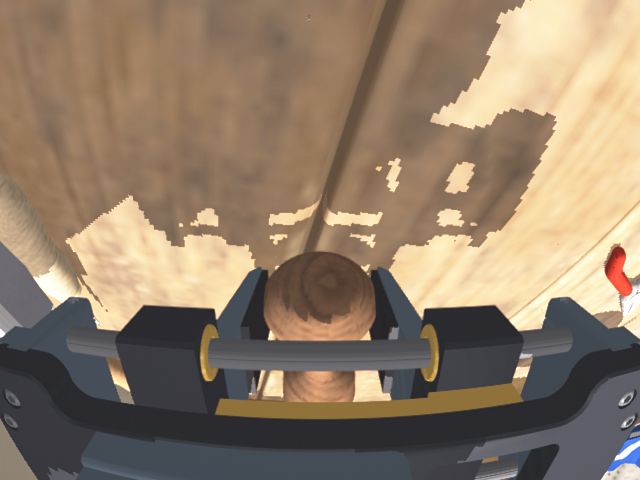

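```bash
cat >> h.py <<'E'
KS=np.array([0,5,12,20,35,50])/1000; KR=np.array([21.5,25,27.5,29,30,29.5])/1000
def pose(th,g0=np.array([.4905,.3030,.029]),clr=.0015):
    c,s=np.cos(np.radians(th)),np.sin(np.radians(th)); b=A*c+UP*s
    h=max(.029 if th<1 else 0,(KR*c-KS*s).max())+(clr if th>1 else 0)
    f0=g0*[1,1,0]-A*.175; f=f0-.0215*s*A+UP*h
    R=Rt(th-35); return f+b*.175+R[:,1]*.013,R
E
python3 - <<'E'
from h import *
for th in range(10,61,10):
    p,R=pose(th); ctrl.move_l(p,vel=.06,ori=R)
    print(th,ctrl.current_t(),ctrl.current_tool_pos()-p,ctrl.current_contact_force(),ctrl.current_grip_width()*91)
for n in ('side','top'):cv2.imwrite(f'pics/{n}3.png',ctrl.read_camera(n)[100:340,100:420].repeat(2,0).repeat(2,1))
cv2.imwrite('pics/w3.png',ctrl.read_camera('wrist'))
E
```

```text
10 4.8083 [ 0.     -0.0001 -0.    ] [ 0.341  -0.1122 -1.3973] 51.080886119620516
20 5.4083 [-0.0002  0.0001 -0.0005] [ 0.204  -0.0464 -1.5612] 50.610666303627845
30 6.0333 [-0.0003  0.0002 -0.0005] [ 0.1875  0.3323 -2.4455] 50.654640104373314
40 6.6667 [-0.0002  0.0003 -0.0004] [-0.2381 -0.7975 -1.0349] 50.86938307185748
50 7.3083 [-0.0003  0.0003 -0.0004] [-0.0224 -0.5543 -2.6348] 51.4686834757561
60 7.95 [-0.0002  0.0004 -0.0003] [-0.0221 -0.0714 -1.849 ] 50.86879167997304
```

View pics/side3.png

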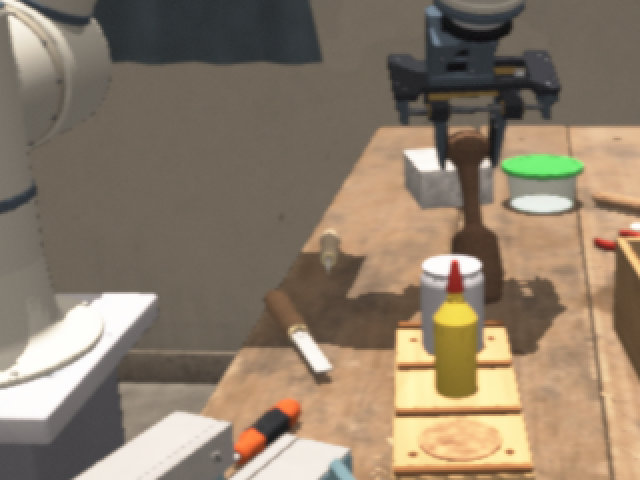

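View pics/w3.png

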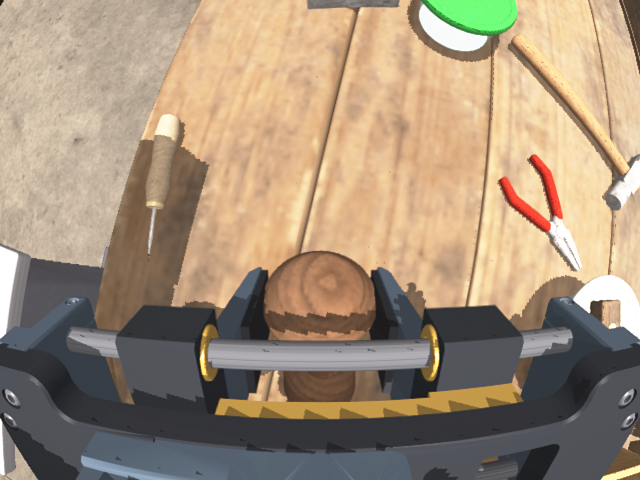

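Raised 60°. The foot is still on the bench and the grip is unchanged. I'll carry on to upright.

```bash
python3 - <<'E'
from h import *
for th in (70,80,90):
    p,R=pose(th); ctrl.move_l(p,vel=.06,ori=R)
    print(th,ctrl.current_t(),ctrl.current_tool_pos()-p,ctrl.current_contact_force(),ctrl.current_wrist_torque(),ctrl.current_grip_width()*91)
for n in ('side','top'):cv2.imwrite(f'pics/{n}4.png',ctrl.read_camera(n)[100:340,150:470].repeat(2,0).repeat(2,1))
cv2.imwrite('pics/w4.png',ctrl.read_camera('wrist'))
E
```

```text
70 8.7417 [-0.0001  0.0002 -0.0001] [ 0.1659 -0.4505 -1.5804] [-0.5984 -0.098   0.0194] 50.95327587151944
80 9.3833 [-0.0002  0.0004 -0.    ] [ 0.231  -0.0304 -3.1896] [-0.6837 -0.0892 -0.0036] 51.0529154647364
90 10.025 [-0.0001  0.0004  0.0001] [-0.2409  0.3271 -2.7045] [-0.8132 -0.1009  0.0105] 50.747931552536656
```

View pics/side4.png

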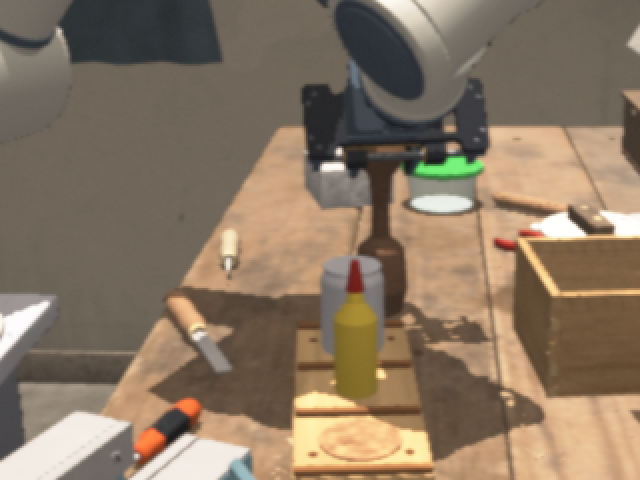

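View pics/top4.png

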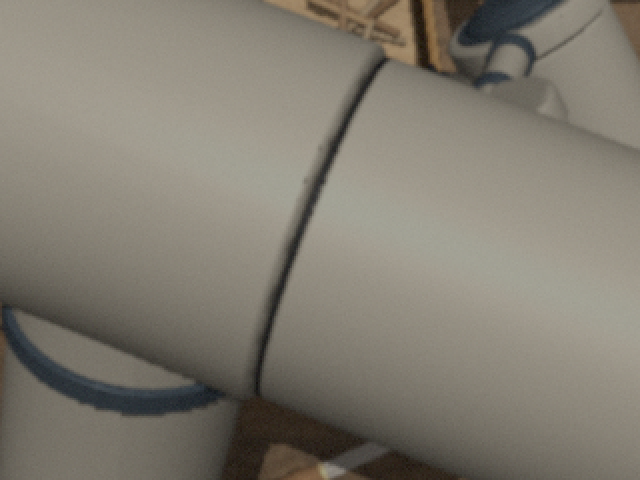

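View pics/w4.png

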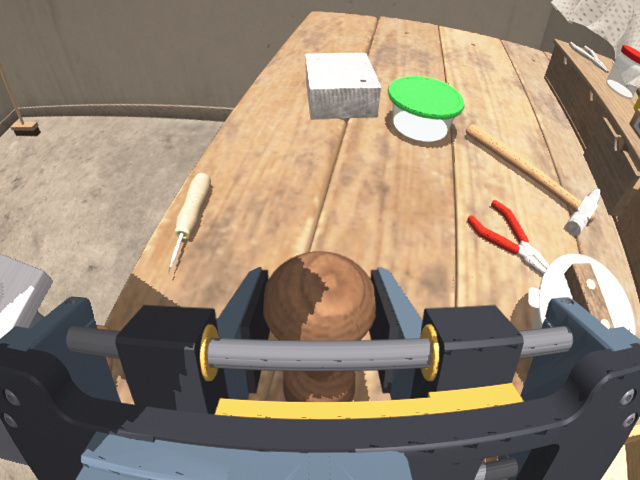

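```bash
python3 - <<'E'
from h import *
p,R=pose(90)
hit=ctrl.move_l(p-UP*.008,vel=.008,ori=R,contact_N=2.0)
print(hit,ctrl.current_tool_pos()-p,ctrl.current_contact_force(),ctrl.current_t())
E
```

```text
True [-0.0001  0.0003 -0.0014] [ 0.4784 -1.8626  4.4954] 10.6
```

Contact came 1.4 mm down, right where an upright burnisher's foot should meet the bench. Releasing.

```bash
python3 - <<'E'
from h import *
ctrl.command_gripper(1.0)
ctrl.sleep(.4)
p=ctrl.current_tool_pos();R=ctrl.current_eef_rot()
t=(p,R); cv2.imwrite('pics/w5.png',ctrl.read_camera('wrist'))
print(ctrl.current_grip_width(),ctrl.current_t(),ctrl.current_contact_force())
E
```

```text
0.9993271543411845 11.8083 [-0.093   0.5958  0.9041]
```

View pics/w5.png

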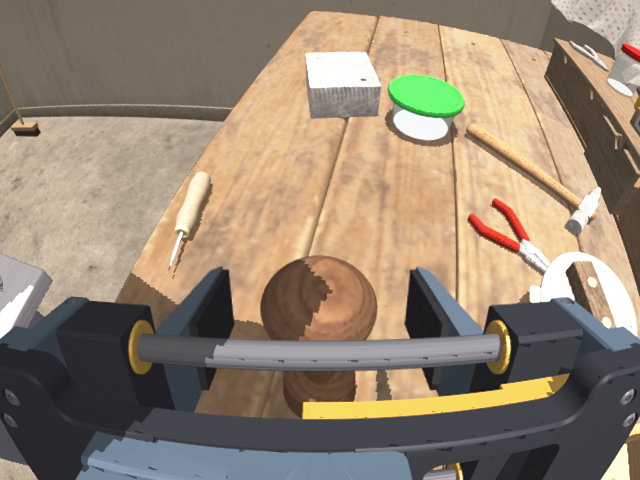

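```bash
python3 - <<'E'
from h import *
p=ctrl.current_tool_pos();R=Rt(55)
ctrl.move_l(p-R[:,1]*.12+UP*.0,vel=.15)
p=ctrl.current_tool_pos()
ctrl.move_l(p+UP*.10,vel=.2)
k=pose(90)[0]-Rt(55)[:,1]*.013; print('knob exp',k)
# stay back for a clear view from top/side: lean pose behind
ctrl.goto(k-A*.0+np.array([-.02,0,.17]),Rt(0))
t=(ctrl.current_tool_pos(),ctrl.current_eef_rot());w=ctrl.read_camera('wrist');cv2.imwrite('pics/w6.png',w)
print(ctrl.current_t(),t,'pred knob top',proj('wrist',k+UP*.023,t),proj('wrist',k,t))
cv2.imwrite('pics/side6.png',ctrl.read_camera('side'));cv2.imwrite('pics/top6.png',ctrl.read_camera('top'))
E
```

```text
knob exp [0.5332 0.1112 0.1765]
14.3833 (array([0.5128, 0.1109, 0.3451]), array([[ 0.9761, -0.0037, -0.2171],
       [ 0.2171,  0.001 ,  0.9761],
       [-0.0034, -1.    ,  0.0017]])) pred knob top (np.float64(342.0797439964091), np.float64(229.45111941521927)) (np.float64(340.70690961417404), np.float64(222.8955395708504))
```

View pics/w6.png

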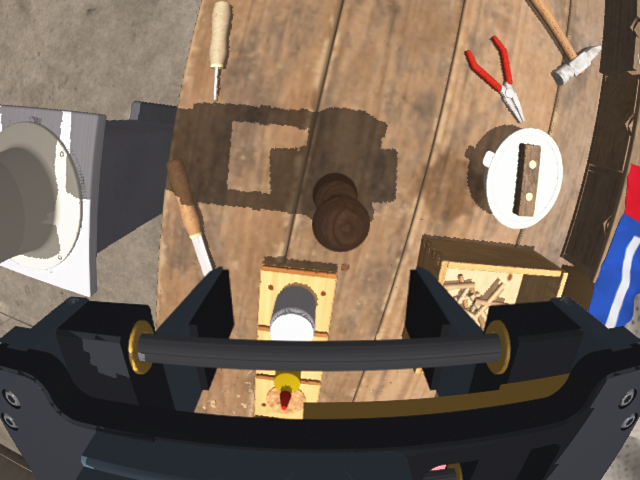

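View pics/side6.png

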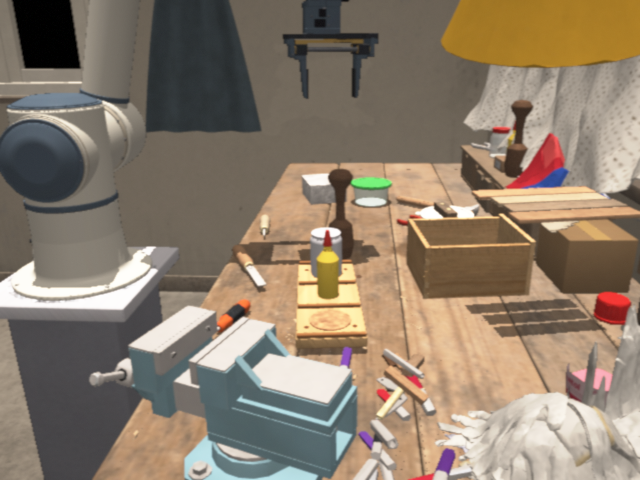

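View pics/top6.png

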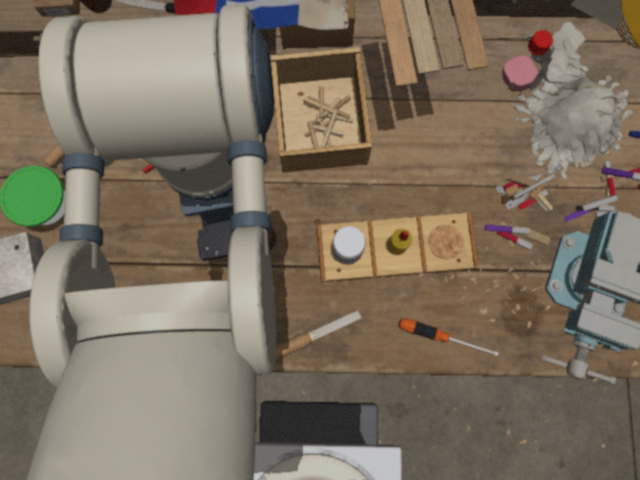

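The wrist view shows the knob at about (341,222), against a predicted (341,223). The side view shows the burnisher upright at column 340, with the bottle and can in place. Next I'll regrasp from above and check the height by triangulation.

```bash
python3 - <<'E'
from h import *
t=(ctrl.current_tool_pos(),ctrl.current_eef_rot())
k=np.array([.5332,.1112,.175])
si=cv2.imread('pics/side6.png');g=cv2.cvtColor(si,cv2.COLOR_BGR2HSV)
c,_=biggest(cv2.inRange(g,(0,70,0),(179,255,110)),(322,163,358,230))
hd=c[c[:,1]<185]; print('knob side cols',hd[:,0].min(),hd[:,0].max(),'top',hd[:,1].min(),'pred',proj('side',k),proj('side',k+UP*.023))
ks=((hd[:,0].min()+hd[:,0].max())/2,proj('side',k)[1]+hd[:,1].min()-proj('side',k+UP*.02)[1])
print('knob tri',*tri(ray('side',ks),ray('wrist',(341,222),t)))
sd=(330,319.3); print('disc tri',*tri(ray('top',(445.8,241.44)),ray('side',sd)))
R=Rt(0); gp=k+UP*(-.003-.019)
ctrl.move_l(k+UP*.06,vel=.15,ori=R)
hit=ctrl.move_l(gp,vel=.06,ori=R,contact_N=4)
print(hit,ctrl.current_tool_pos()-gp)
if not hit:
    ctrl.command_gripper(0.0); print(ctrl.current_grip_width()*91,ctrl.current_contact_force(),ctrl.current_tool_pos()-gp,ctrl.current_t())
    cv2.imwrite('pics/w7.png',ctrl.read_camera('wrist'))
E
```

```text
knob side cols 329 351 top 169 pred (np.float64(339.98910109920644), np.float64(179.5759160980807)) (np.float64(339.96230840633825), np.float64(168.8997611441126))
knob tri [0.5335 0.1114 0.1778] 0.00048567405458611315
disc tri [ 0.5325 -0.244   0.0316] 0.001089982257634791
False [0.0002 0.     0.0003]
50.9999510728895 [-0.2735 -0.7083  1.2113] [-0.0001 -0.      0.    ] 17.6167
```

View pics/w7.png

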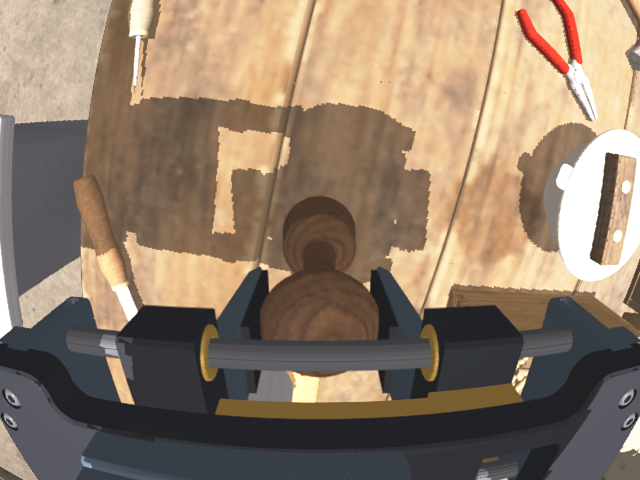

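```bash
python3 - <<'E'
from h import *
R=Rt(0); p=ctrl.current_tool_pos()
D=np.array([.532,-.2439]); off=p[:2]-np.array([.5334,.1113]); 
ctrl.move_l([p[0],p[1],p[2]+.03],vel=.08,ori=R); print(ctrl.current_contact_force(),ctrl.current_grip_width()*91)
ctrl.move_l([p[0],p[1],p[2]+.195],vel=.12,ori=R)
tgt=np.r_[D+off,p[2]+.195]
ctrl.move_l(tgt,vel=.12,ori=R)
ctrl.move_l(np.r_[tgt[:2],p[2]+.075],vel=.1,ori=R)
ctrl.sleep(.3)
print(ctrl.current_t(),ctrl.current_tool_pos(),ctrl.current_contact_force())
cv2.imwrite('pics/side8.png',ctrl.read_camera('side')[120:360,200:520].repeat(2,0).repeat(2,1))
t=(ctrl.current_tool_pos(),ctrl.current_eef_rot())
cv2.imwrite('pics/w8.png',ctrl.read_camera('wrist'))
f=np.r_[D,.075]; print('side pred foot',proj('side',f),'knob',proj('side',f+UP*.175),'disc',proj('side',np.r_[D,.033]),'wrist foot',proj('wrist',f,t))
E
```

```text
[-0.4726 -0.3739 -3.2631] 50.924443693129454
24.475 [ 0.5318 -0.2441  0.2283] [-0.9138  0.0103 -2.6142]
side pred foot (np.float64(329.12496997879515), np.float64(294.8374254269775)) knob (np.float64(328.0552949172838), np.float64(187.27208205487082)) disc (np.float64(329.3607301639912), np.float64(318.54520939480136)) wrist foot (np.float64(319.25491659958504), np.float64(222.3865670894129))
```

View pics/side8.png

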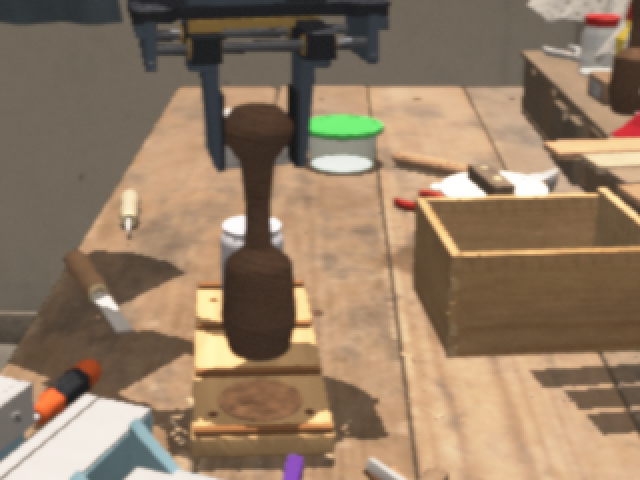

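View pics/w8.png

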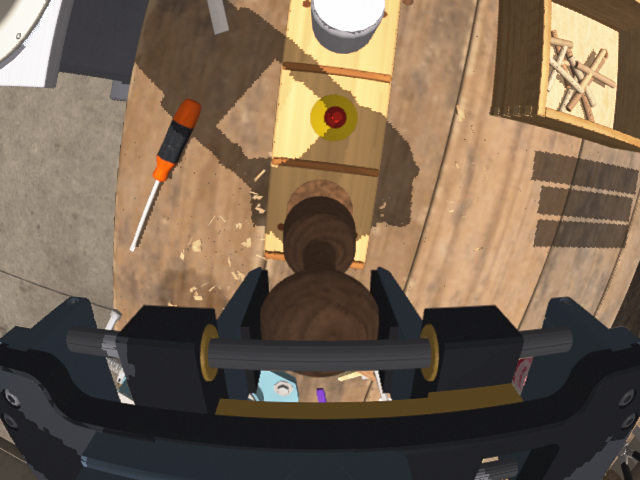

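The burnisher hangs plumb over the disc. In the side view its axis is at column 329 and the disc centre at 330, and the glue and can are undisturbed. Lowering to contact.

```bash
python3 - <<'E'
from h import *
R=Rt(0); p=ctrl.current_tool_pos()
ctrl.move_l([p[0],p[1],.194],vel=.05,ori=R)
hit=ctrl.move_l([p[0],p[1],.178],vel=.008,ori=R,contact_N=2)
print(hit,ctrl.current_tool_pos(),ctrl.current_contact_force(),ctrl.current_t())
E
```

```text
True [ 0.5317 -0.244   0.1859] [-0.5715 -0.397   5.1767] 26.5
```

Contact came at 0.186, exactly as predicted for the disc at 33 mm. Releasing.

```bash
python3 - <<'E'
from h import *
R=Rt(0); p=ctrl.current_tool_pos()
ctrl.command_gripper(1.0); ctrl.sleep(.3)
hit=ctrl.move_l(p+UP*.14,vel=.1,ori=R)
q=ctrl.current_q(); ctrl.goto([.45,.25,.34],R)
ctrl.sleep(.3)
s=ctrl.read_camera('side');t=ctrl.read_camera('top')
cv2.imwrite('pics/side9.png',s[120:360,200:520].repeat(2,0).repeat(2,1));cv2.imwrite('pics/top9.png',t[150:330,300:540].repeat(3,0).repeat(3,1))
f=np.r_[.532,-.2439,.033]
print(ctrl.current_t(),'side foot/knob pred',proj('side',f),proj('side',f+UP*.175),'top',proj('top',f),proj('top',f+UP*.175))
g=cv2.cvtColor(s,cv2.COLOR_BGR2HSV); c,_=biggest(cv2.inRange(g,(0,70,0),(179,255,120)),(300,190,360,330))
print('side cols knob',[ (c[abs(c[:,1]-v)<2][:,0].min(),c[abs(c[:,1]-v)<2][:,0].max()) for v in (210,235,275,300)], c[:,1].min(),c[:,1].max())
E
```

```text
31.3333 side foot/knob pred (np.float64(329.3607301639912), np.float64(318.54520939480136)) (np.float64(328.3257701292909), np.float64(214.47077079692463)) top (np.float64(445.8407687271836), np.float64(241.26846319125113)) (np.float64(468.3234682856213), np.float64(220.32391174608597))
side cols knob [(np.int32(311), np.int32(345)), (np.int32(300), np.int32(334)), (np.int32(315), np.int32(344)), (np.int32(312), np.int32(346))] 209 325
```

View pics/side9.png

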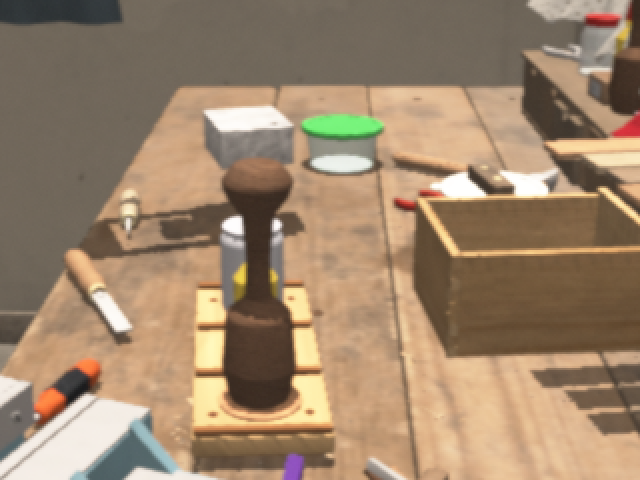

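View pics/top9.png

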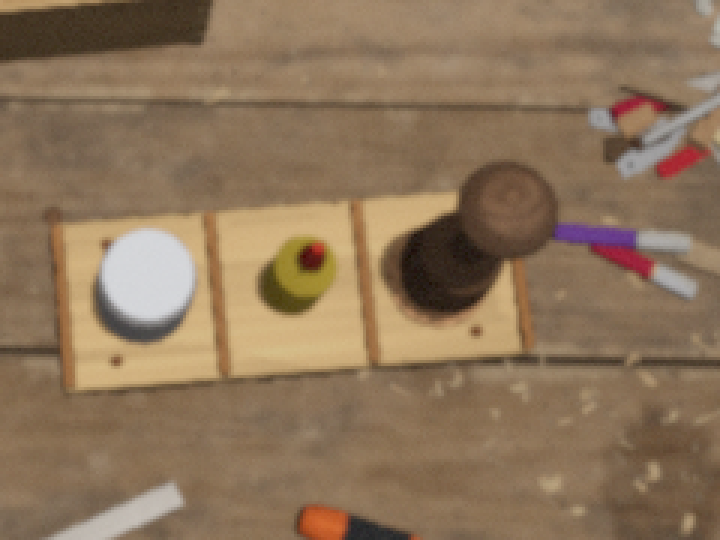

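The burnisher stands centred on the disc. The knob is at (469,220) in the top view, against a predicted (468,220). In the side view it is symmetric on the disc at column 329. The can and glue are in place.

```bash
python3 -c "
from bench import ctrl
print(ctrl.sign_off(),ctrl.current_t())"
```

```text
the job is handed in; nothing more can be done
the job is handed in; nothing more can be done
```

I handed the job in just after 31 s on the robot's clock, with the burnisher standing upright on the cork disc. `ctrl.sign_off()` gave no verdict.

**What I did:** I gripped the knob with the tool leaning and turned the burnisher up about its foot rim, planning about 1.5 mm clearance at the bench so the foot stayed within its height limit. I set it down on light contact and let go, and it stood free. Then I took it from above, carried it over the can and glue bottle, lowered it onto the disc until contact and released it.

**Last checks:**
- **Seating:** contact on the disc came at TCP height 0.186 m, as predicted for a disc top at 33 mm.
- **Centring and upright:** the knob was within about 1 px (2 mm) of its predicted place in the top view. In the side view the axis was within about 1 px of the disc centre.
- **Bottle and can:** both look unmoved in the last top view. I compared them by eye and did not measure them.

**Checks that disagreed or failed:**
- My first colour masks for the disc and knob in the side view were poor. I read the disc centre there by eye instead, which gave a disc height of 31.6 mm.
- Knob heights from two views scattered by a few millimetres: lying, 25.6 and 33 mm against an expected 27–29 mm; standing, 178 mm against 175 mm.
- One row of the last side-view outline was off, probably because it merged with another dark object. I set that row aside.

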